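# Move a hanging parts caddy to the other fold-away hook

### The job

Swing the empty, folded hook of the blue post all the way out and press it home against its stop, move the yellow caddy from the red post's hook onto it so that it hangs freely by its handle, and then fold the emptied red hook back along its board and press it home against its stop, in that order. The stops are set a little differently on each post, so feel for them and press each hook home for a moment with about 10 N at the pin, never more than 30; set the caddy down gently and leave the other things on the bench alone.

Things in the scene. Friction and masses are not known exactly. Their poses are not given: they have to be found in the camera images.
- post_red: hook post with a red foot and red stripe, fixed to the bench; its hook starts swung out (0.11 to 0.19 rad short of square) and carries the caddy. Plywood board 170 wide, 18 thick, top edge at z = 190 mm, on a foot 110 x 170 x 20 mm. Origin under the board's middle; x runs from the board's front (hook) side to its back, so the front looks to -x; y runs along the board
- bracket_red: fixed hinge bracket of the red hook, origin on the hinge axis at z = 184 mm, 25 mm in front of the board. Its clamped stop plate has two studs 33 mm from the axis that stop the arm folded and swung out, both turned together up to 0.08 rad either way from square to the board (9 mm at the pin). How far is not reported and differs by post: feel for it. 10 N at the pin is 33 N at the stud
- hook_red: swing-out hook of the red post: flat aluminium bar 14 wide, 12 high, top face at z = 190 mm. Origin on the upright hinge axis at the arm's mid height (z = 184 mm); its y axis points along the arm to the pin, z up. Folded, the arm points to the post's +y; swung out, to the post's -x (a quarter turn, anticlockwise from above). The hinge is stiff (0.35 N m, 3 N at the pin) and stays where it is left
- pin_red (a point): middle (z = 210 mm) of the upright red pin at the free end of the red post's hook: 12 mm across, 110 mm from the hinge axis, rising 40 mm from the arm's top face to z = 230 mm, so clear above the board's top edge.
- seat_red (a point): point on the top face of the red post's hook arm, 50 mm from the hinge axis, where a thing hangs (under the arm the stop plate reaches down to z = 168 mm within 40 mm of the axis); its y axis points along the arm to the pin, x across it, z up
- post_blue: hook post with a blue foot and blue stripe, fixed to the bench; its hook starts empty and folded (0.1 to 0.4 rad short of parallel). Plywood board 170 wide, 18 thick, top edge at z = 190 mm, on a foot 110 x 170 x 20 mm. Origin under the board's middle; x runs from the board's front (hook) side to its back, so the front looks to -x; y runs along the board
- bracket_blue: fixed hinge bracket of the blue hook, origin on the hinge axis at z = 184 mm, 25 mm in front of the board. Its clamped stop plate has two studs 33 mm from the axis that stop the arm folded and swung out, both turned together up to 0.08 rad either way from square to the board (9 mm at the pin). How far is not reported and differs by post: feel for it. 10 N at the pin is 33 N at the stud
- hook_blue: swing-out hook of the blue post: flat aluminium bar 14 wide, 12 high, top face at z = 190 mm. Origin on the upright hinge axis at the arm's mid height (z = 184 mm); its y axis points along the arm to the pin, z up. Folded, the arm points to the post's +y; swung out, to the post's -x (a quarter turn, anticlockwise from above). The hinge is stiff (0.35 N m, 3 N at the pin) and stays where it is left
- pin_blue (a point): middle (z = 210 mm) of the upright blue pin at the free end of the blue post's hook: 12 mm across, 110 mm from the hinge axis, rising 40 mm from the arm's top face to z = 230 mm, so clear above the board's top edge.
- seat_blue (a point): point on the top face of the blue post's hook arm, 50 mm from the hinge axis, where a thing hangs (under the arm the stop plate reaches down to z = 168 mm within 40 mm of the axis); its y axis points along the arm to the pin, x across it, z up
- caddy: yellow parts caddy, about 0.25 kg: tub 60 x 90 mm, 45 high, with a rigid steel handle plate in its middle plane, 10 thick (x), 90 wide (y), top 169 mm above the underside. Window in the plate: 70 wide (y), from the rim (45) up to the bar's underside (129). It hangs with the hook arm through the window, bar across the arm. Origin under the tub's middle, z up
- caddy_grip (a point): where to hold the caddy: centre of its top bar, 12 mm below the bar's top edge and 28 mm above its underside; bar 10 mm thick (x), axes as the caddy's
- caddy_bar (a point): centre of the underside of the caddy's top bar, the face that rests on a hook arm; 129 mm above the caddy's underside, axes as the caddy's
- glue_bottle: brown glue bottle with a blue cap, 47 across, 88 high, standing; origin under its centre. A bystander: leave it where it is
- tape_black: roll of black tape, 55 across, 19 high, lying flat; origin under its centre. A bystander: leave it where it is
- element_spool: orange wire spool, 52 across, 32 high; origin under its centre. A bystander: leave it where it is
- terminal_block: white terminal block, 18 x 62 x 18 mm; origin under its centre. A bystander: leave it where it is

How it is judged (in metres and radians):
On the way, in this order (a step that is already met when the one before it is completed fails the run):
1. blue hook swung out and pressed against its outer stop stud with at least 15 N at the stud (5 N at the pin) (angle between the y axis of hook_blue and the x axis of post_blue, either way round below 0.12 rad and contact force between bracket_blue and hook_blue above 15 N), for 0.1 s.
2. caddy hangs from the swung-out blue hook, let go and at rest (angle between the y axis of hook_blue and the x axis of post_blue, either way round below 0.12 rad and y of caddy_bar in the frame of seat_blue between -0.035 and 0.045 m and x of caddy_bar in the frame of seat_blue between -0.025 and 0.025 m and z of caddy_bar in the frame of seat_blue between -0.004 and 0.005 m and angle between caddy_bar's own z axis and vertical below 0.12 rad and contact force between each of the arm, the fingers and caddy below 0.1 N and linear speed of caddy below 0.03 m/s), for 0.3 s.
3. emptied red hook folded and pressed against its inner stop stud with at least 15 N at the stud (5 N at the pin) (angle between the y axis of hook_red and the y axis of post_red, either way round below 0.12 rad and contact force between bracket_red and hook_red above 15 N), for 0.1 s.
At the end, for the whole second after the job is handed in: The blue hook is swung out (within 0.12 rad of square to its board), the caddy hangs from it by its handle bar, upright and at rest, the bar lying on the arm between hinge and pin; the red hook is folded (within 0.12 rad of parallel to its board); nothing is held (all of step 2 and angle between the y axis of hook_red and the y axis of post_red, either way round below 0.12 rad); the robot touches nothing.
It fails at once if a hook forced against its stop stud with more than 100 N at the stud (30 N at the pin) (contact force between bracket_blue and hook_blue above 100 N or contact force between bracket_red and hook_red above 100 N).
It fails at once if a bystander (glue bottle, tape, spool, terminal block) moved more than 15 mm (distance of any of glue_bottle, tape_black, element_spool, terminal_block from where it was at the start of the episode above 0.015 m).
It fails at once if caddy tipped by more than 35 degrees (angle between caddy_bar's own z axis and vertical above 0.61 rad).
It fails at once if caddy pressed against a hook with more than 40 N (contact force between caddy and hook_red above 40 N or contact force between caddy and hook_blue above 40 N).
It also fails if it takes over 72 s, if anything falls off the work surface, if the arm or the gripper's body presses on something with over 40 N, if the wrist force passes 120 N, or if a joint passes its speed limit or range.

### The arm

A 6-joint arm with a two-finger parallel gripper is mounted at the origin on a cart in front of the work surface, level with it; the furniture and walls round the work are solid. World frame = base frame: x ahead of the robot, y to its left, z up, the work surface at z = 0. Lengths are in m, angles in degrees, forces in N, time in s.
With the tool pointing down it reaches from about 0.3 to 0.85 m from the base axis. Payload 4.2 kg.
Tool frame: the origin (TCP) lies at the very end of the fingers, on their centre line; the grasp point (between the pads) lies 19 mm behind it; z points along the fingers, y is the line along which they close (so a half turn about z gives the same grasp; the last joint's range is limited). The gripper opens to 91 mm and grips with 3 to 60 N. Pads are 32 mm wide; open, the fingers measure 118 mm over their backs; the gripper's body (76 mm by 178 mm) begins 60 mm behind the grasp point.
Start: joints at [64.286, 18.312, 89.639, -0, 72.044, -1.146], TCP at [0.239, 0.523, 0.214] pointing down, gripper open.
Joint ranges: [-177.97, 177.97], [-48.28, 115.42], [12.27, 149.76], [-77.06, 257.06], [2.81, 150.46], [-146.56, 146.56]. Speed limits (degrees/s): [147.25, 147.25, 180, 180, 180, 180].

### API

Orientations are given as [roll, pitch, yaw] about the fixed x, y, z axes, in that order (R = Rz(yaw) Ry(pitch) Rx(roll)).
In Python, from cell import r gives the robot as it stands. The module is installed in compiled form; this text tells all that it offers.
- The arm moves only by the tool send_rows, never from a script. Its argument "series" is a list of rows, each a list of 7 numbers: the opening in per cent of the stroke, from 0 (shut) to 100 (fully open), then the shift along the world's x, y, z in m, then the turn, a rotation vector about the world's x, y, z in rad. A call has 1 to 20 rows; each row shifts and turns the commanded pose from where the row before left it; what a row does not reach is not made up. A row lasts 1/12 s, in which the tool goes at most 41.7 mm and 7.16 degrees, less where a joint would pass 70% of its speed; a pose out of reach is approached as far as the arm can. A call is refused whole if a number of a shift passes 0.0417 or a number of a turn 0.125, either way. A call with a gripper value outside its range is refused whole. The fingers move at their own pace and stop on an object; the grip force is fixed at half the most. Time passes only in rows, so rows that do not move let the fingers close. It gives the time, the measured TCP pose, the force, the opening and the grip force at its end, in the units of the state.
- r.observe(): the state, without advancing time (a new reading comes with each control period).
- r.capture(name): name is "scene" or "top" or "wrist"; returns a dict with "color" (384x512x3 uint8, red, green, blue), "fx", "fy", "cx", "cy" (pixels), "extrinsics" (4x4, takes a point from world to camera coordinates); the wrist camera has in their place "tool_from_camera" (4x4, takes a point from camera to tool coordinates, whose origin is the TCP and whose axes are the flange's). Camera axes: x right, y down, z forward; pixel columns grow to the right and rows downward; lengths in m; the calibration is good to about 2 mm. A picture is of the moment at which its call begins: read the wrist's pose just before it. There is no depth.
- r.hand_in(): hands the job in; it is judged then, once.
The state is a dict: "time_s": time; "joints": joint angles; "dq": joint speeds; "tau": joint torques, N m; "tool_pos": TCP position; "tcp_rot": TCP orientation; "contact_force": force on the tool from outside, world axes, zero at the start; "moment": the same for the moment, N m; "finger_gap": finger opening in m; "finger_force": force on a finger pad.
Only numpy, scipy, OpenCV 4.12 (cv2) and the standard library are available. Lean on these libraries where they do the work, as an engineer would, in place of code of your own. Each camera call takes 0.05 s, during which the arm holds its last target. There are 200 camera calls.

## Working session

There is one attempt and no reset: what is moved stays moved. The work goes in short steps, Python scripts to look and compute and a tool call to move; the robot and the scene stay as the last step left them, time stands still between calls to the robot, and variables do not carry over. Pictures are saved under pics/ and viewed, at most 10 in all, crops included, and the job is handed in when it is done.

Besides the shell and the picture viewer there is one more tool, called after "Emit:" by a JSON object that holds its "method" and its "body", one argument or row to a line. send_rows: Moves the arm, as the interface text tells. Its arguments: {"type":"object","properties":{"series":{"type":"array"}},"required":["series"]}

```bash
mkdir -p pics
cat > h.py <<'E'
import numpy as np,cv2
from cell import r
def ray(c,u,v):
    E=np.array(c["extrinsics"]);R=E[:3,:3];t=E[:3,3]
    d=R.T@np.array([(u-c["cx"])/c["fx"],(v-c["cy"])/c["fy"],1.]);return -R.T@t,d
def onz(c,u,v,z):
    o,d=ray(c,u,v);return o+d*(z-o[2])/d[2]
def proj(c,p):
    E=np.array(c["extrinsics"]);q=E[:3,:3]@np.array(p)+E[:3,3];return c["fx"]*q[0]/q[2]+c["cx"],c["fy"]*q[1]/q[2]+c["cy"]
E
python3 - <<'E'
from h import *
import pickle
o=r.observe();print(o)
for n in("scene","top"):
    c=r.capture(n);pickle.dump(c,open(n+".pkl","wb"));im=np.array(c["color"])[...,::-1]
    cv2.imwrite(f"pics/{n}.png",cv2.resize(im,(800,600)))
    print(n,c["fx"],c["cx"],c["cy"],np.round(ray(c,256,192),3))
E
```

```text
{'time_s': 0.0, 'joints': array([ 6.42871537e+01,  1.83498808e+01,  8.97063381e+01, -7.54488600e-04,
        7.20427135e+01, -1.14601521e+00]), 'dq': array([ 0.07611298, -0.03782026,  0.02243368, -0.01310656,  0.0629545 ,
        0.01876734]), 'tau': array([-1.15172479e-03, -4.12465811e+01, -2.31968790e+01,  7.25232367e-02,
        4.57780052e-02, -1.56904466e-04]), 'tool_pos': array([0.23884515, 0.52249543, 0.21313838]), 'tcp_rot': array([-1.79901073e+02, -1.26149909e-03,  1.55433401e+02]), 'contact_force': array([-0.12100522,  0.0608392 ,  0.49020666]), 'moment': array([ 0.03157951,  0.03035564, -0.0170022 ]), 'finger_force': 0.0, 'finger_gap': 0.09117185113731881}
scene 407.5650266641372 265.0620685332411 192.78240568832044 [[-0.301 -0.787  0.747]
 [ 0.635  0.615 -0.469]]
top 378.5089597186193 259.06557117251475 187.5022838966014 [[ 0.446 -0.022  1.227]
 [ 0.083  0.026 -0.996]]
```

View pics/top.png

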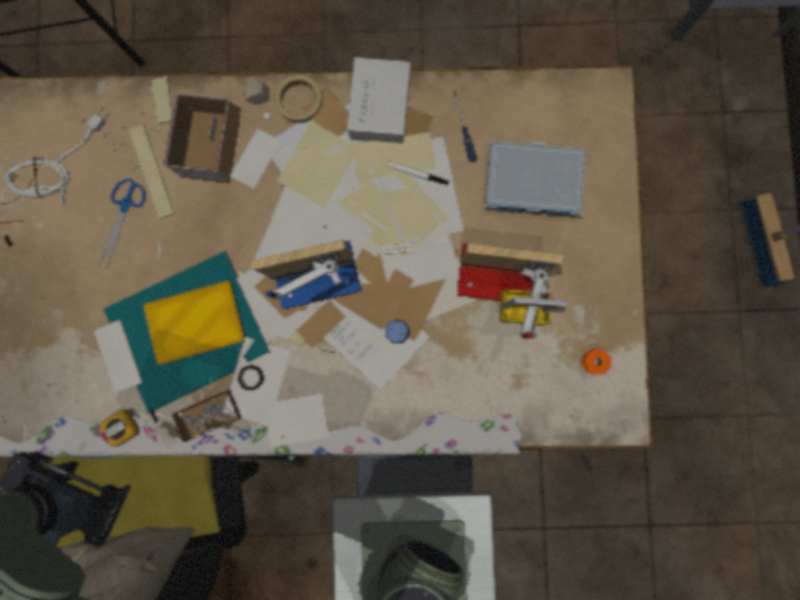

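View pics/scene.png

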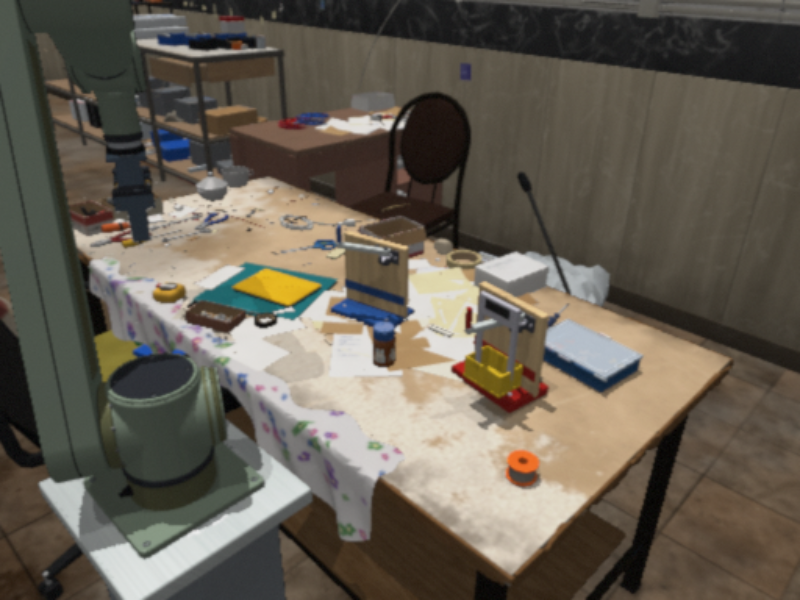

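The top view shows the blue post at about (310,275) with its hook folded. The red post is at (510,275), its hook swung out toward (530,335) and carrying the caddy. The scene view shows the same, with the pins up. I'll enlarge both to measure.

Run:
```python
from h import *
import pickle
c=pickle.load(open("top.pkl","rb"));im=np.array(c["color"])[...,::-1]
cr=im[145:225,155:375];cr=cv2.resize(cr[:, :],None,fx=3.6,fy=3.6,interpolation=cv2.INTER_CUBIC)
c2=pickle.load(open("scene.pkl","rb"));i2=np.array(c2["color"])[...,::-1]
cr2=cv2.resize(i2[140:265,205:365],None,fx=2.4,fy=2.4,interpolation=cv2.INTER_CUBIC)
out=np.zeros((288+300,792,3),np.uint8);out[:288]=cr;out[288:,:cr2.shape[1]]=cr2
cv2.imwrite("pics/crop.png",out)
```

```text
(no output)
```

View pics/crop.png

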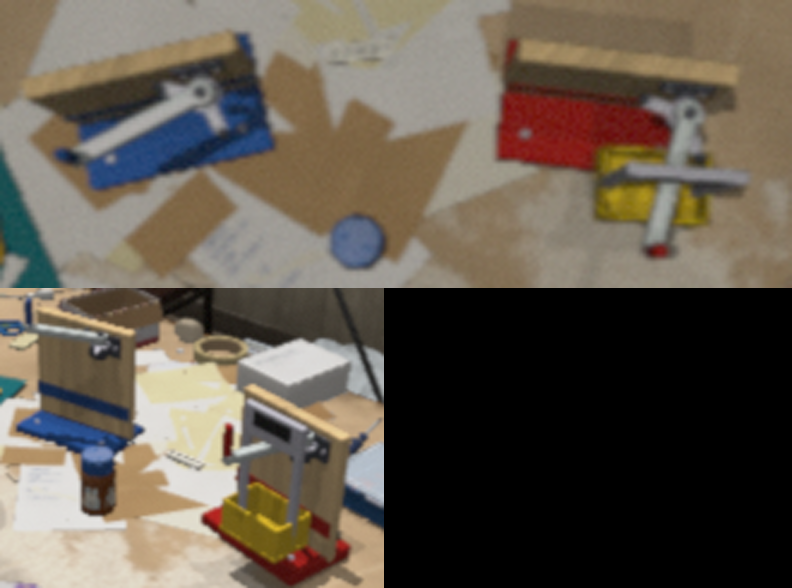

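Crop: blue hinge at (203,92) with its arm running to the pin at (65,156); red hinge at (688,112) with its pin at (656,249). The caddy bar runs from (628,173) to (748,180).

Run:
```python
from h import *
import pickle
c=pickle.load(open("top.pkl","rb"))
P=lambda u,v,z:onz(c,155+u/3.6-.4,145+v/3.6-.4,z)[:2]
for n,h,p,bl,br in(("blue",(203,92),(64,156),(24,89),(238,44)),("red",(688,112),(656,250),(519,50),(739,77))):
    H=P(*h,.19);Q=P(*p,.225);L=P(*bl,.19);R=P(*br,.19)
    d=Q-H;e=L-R
    print(n,"hinge",H,"pin",Q,"len",np.linalg.norm(d),"arm ang",np.degrees(np.arctan2(d[1],d[0])),"board",L,R,np.linalg.norm(e),"y-ang",np.degrees(np.arctan2(e[1],e[0])))
for n,q,z in(("bar L",(628,170),.23),("bar R",(748,181),.23),("glue",(357,241),.088)):print(n,P(*q,z))
for n,q,z in(("spool",(597,361),.032),("tape",(251,377),.019),("term",(400,247),.018)):print(n,onz(c,q[0]*.64,q[1]*.64,z)[:2])
```

```text
blue hinge [0.59662369 0.12798622] pin [0.54708357 0.22723663] len 0.11092730053646385 arm ang 116.52574534662715 board [0.60360612 0.2664981 ] [0.63310221 0.10019833] 0.16889533073659227 y-ang 100.05778104280408
red hinge [ 0.56878404 -0.24278274] pin [ 0.46391322 -0.20678267] len 0.11087783685314073 arm ang 161.05366959173543 board [ 0.62102235 -0.11604467] [ 0.59442046 -0.28297956] 0.169041176294763 y-ang 80.94576886701478
bar L [ 0.52279868 -0.18837381]
bar R [ 0.51193272 -0.2751994 ]
glue [0.48161056 0.01618433]
spool [ 0.41020071 -0.38019327]
tape [0.39862823 0.3175348 ]
term [0.65611875 0.0062516 ]
```

Measured lengths agree with the spec: arm 110.9 mm and board 169 mm. Blue nominal out is 190°, red folded is 81°. Next I go above the blue pin at (0.547,0.227) with the fingers straddling tangentially.

Emit:
{"method": "send_rows", "body": {
  "series": [
    [33,0,0,0.03,0,0,0],
    [33,0.025,-0.024,0.03,0,0,-0.05],
    [33,0.028,-0.027,0,0,0,-0.07],
    [33,0.028,-0.027,0,0,0,-0.07],
    [33,0.028,-0.027,0,0,0,-0.07],
    [33,0.028,-0.027,0,0,0,-0.07],
    [33,0.028,-0.027,0,0,0,-0.07],
    [33,0.028,-0.027,0,0,0,-0.07],
    [33,0.028,-0.027,0,0,0,-0.07],
    [33,0.028,-0.027,0,0,0,-0.07],
    [33,0.028,-0.027,0,0,0,-0.07],
    [33,0.031,-0.029,0,0,0,-0.07],
    [33,0,0,0,0,0,0],
    [33,0,0,0,0,0,0]
  ]
}}

```text
time_s: 1.27
tool_pos: [0.5452, 0.2281, 0.2702]
tcp_rot: [-179.9, -0.0, 112.3]
contact_force: [-0.6, 0.3, -0.3]
finger_gap: 0.0304
finger_force: 0.0
```

```bash
cat >> h.py <<'E'
def wrist(name):
    from scipy.spatial.transform import Rotation as R
    o=r.observe();c=r.capture("wrist");T=np.eye(4);T[:3,:3]=R.from_euler("xyz",o["tcp_rot"],degrees=True).as_matrix();T[:3,3]=o["tool_pos"]
    c["extrinsics"]=np.linalg.inv(T@np.array(c["tool_from_camera"]));cv2.imwrite(f"pics/{name}.png",np.array(c["color"])[...,::-1]);return c
def st():
    o=r.observe();print({k:np.round(o[k],4) for k in("time_s","tool_pos","tcp_rot","contact_force","finger_gap","finger_force")})
E
python3 - <<'E'
from h import *
st();c=wrist("w1")
im=c["color"].copy()
for p in([.547,.227,.23],[.547,.227,.19],[.5966,.128,.19]):print(np.round(proj(c,p)))
E
```

```text
{'time_s': np.float64(1.2667), 'tool_pos': array([0.5452, 0.2281, 0.2702]), 'tcp_rot': array([-1.799039e+02, -1.580000e-02,  1.122707e+02]), 'contact_force': array([-0.6415,  0.2664, -0.3241]), 'finger_gap': np.float64(0.0304), 'finger_force': np.float64(0.0)}
[257. 213.]
[257. 197.]
[265. 305.]
```

View pics/w1.png

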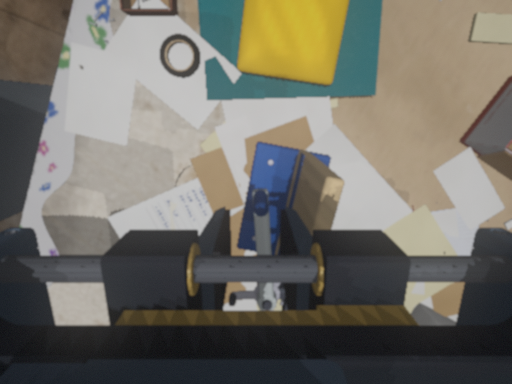

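The wrist view shows the pin at about (261,200) between the open fingers, as predicted. I'll work out the arc increments.

```bash
cat > arc.py <<'E'
import numpy as np,sys
hx,hy,a0,a1,n,cx,cy=map(float,sys.argv[1:8]);n=int(n)
a=np.radians(np.linspace(a0,a1,n+1));P=np.c_[hx+.1105*np.cos(a),hy+.1105*np.sin(a)]
P[0]=cx,cy;d=np.diff(P,axis=0);print(np.round(d,4).tolist(),"turn",(a[1]-a[0]).round(4),P[-1])
E
python3 arc.py .5966 .128 116.5 186 18 .545 .2285
```

```text
[[-0.0043, -0.0052], [-0.0063, -0.004], [-0.006, -0.0044], [-0.0057, -0.0048], [-0.0054, -0.0052], [-0.005, -0.0055], [-0.0046, -0.0058], [-0.0042, -0.0061], [-0.0038, -0.0064], [-0.0034, -0.0066], [-0.0029, -0.0069], [-0.0024, -0.007], [-0.002, -0.0072], [-0.0015, -0.0073], [-0.001, -0.0074], [-0.0005, -0.0074], [0.0, -0.0074], [0.0005, -0.0074]] turn 0.0674 [0.48670533 0.1164496 ]
```

Emit:
{"method": "send_rows", "body": {
  "series": [
    [33,0,0,-0.03,0,0,0],
    [33,0,0,-0.03,0,0,0],
    [33,0,0,-0.012,0,0,0],
    [26,0,0,0,0,0,0],
    [26,0,0,0,0,0,0]
  ]
}}

```text
time_s: 1.73
tool_pos: [0.5432, 0.2308, 0.1991]
tcp_rot: [-179.9, -0.0, 112.6]
contact_force: [0.7, -0.4, 0.2]
finger_gap: 0.0239
finger_force: 0.0
```

Emit:
{"method": "send_rows", "body": {
  "series": [
    [26,-0.0025,-0.0075,0,0,0,0.1],
    [26,-0.0063,-0.004,0,0,0,0.1],
    [26,-0.006,-0.0044,0,0,0,0.0674],
    [26,-0.0057,-0.0048,0,0,0,0.0674],
    [26,-0.0054,-0.0052,0,0,0,0.0674],
    [26,-0.005,-0.0055,0,0,0,0.0674],
    [26,-0.0046,-0.0058,0,0,0,0.0674],
    [26,-0.0042,-0.0061,0,0,0,0.0674],
    [26,-0.0038,-0.0064,0,0,0,0.0674],
    [26,-0.0034,-0.0066,0,0,0,0.0674]
  ]
}}

```text
time_s: 2.57
tool_pos: [0.4988, 0.1751, 0.2014]
tcp_rot: [179.7, 0.2, 155.1]
contact_force: [3.2, 2.4, -1.4]
finger_gap: 0.0236
finger_force: 1.7
```

Emit:
{"method": "send_rows", "body": {
  "series": [
    [26,-0.0029,-0.0069,0,0,0,0.0674],
    [26,-0.0024,-0.007,0,0,0,0.0674],
    [26,-0.002,-0.0072,0,0,0,0.0674],
    [26,-0.0015,-0.0073,0,0,0,0.0674],
    [26,-0.001,-0.0074,0,0,0,0.0674],
    [26,-0.0005,-0.0074,0,0,0,0.0674],
    [26,0,-0.0055,0,0,0,0.05],
    [26,0.0002,-0.002,0,0,0,0.02],
    [26,0,0,0,0,0,0]
  ]
}}

```text
time_s: 3.32
tool_pos: [0.4884, 0.1236, 0.2013]
tcp_rot: [179.9, 0.3, -178.0]
contact_force: [1.7, 2.5, 1.6]
finger_gap: 0.0239
finger_force: 1.0
```

Emit:
{"method": "send_rows", "body": {
  "series": [
    [26,0.0003,-0.003,0,0,0,0.02],
    [26,0.0003,-0.003,0,0,0,0.02],
    [26,0.0003,-0.003,0,0,0,0.02],
    [26,0,0,0,0,0,0]
  ]
}}

```text
time_s: 3.65
tool_pos: [0.4887, 0.1145, 0.2005]
tcp_rot: [179.9, 0.1, -174.6]
contact_force: [0.3, 2.1, 1.8]
finger_gap: 0.0237
finger_force: 1.1
```

Emit:
{"method": "send_rows", "body": {
  "series": [
    [26,0.0003,-0.0015,0,0,0,0.012],
    [26,0.0003,-0.0015,0,0,0,0.012],
    [26,0,0,0,0,0,0]
  ]
}}

```text
time_s: 3.9
tool_pos: [0.4888, 0.1109, 0.1996]
tcp_rot: [180.0, 0.0, -173.2]
contact_force: [-0.2, 3.1, 2.0]
finger_gap: 0.0237
finger_force: 1.5
```

Emit:
{"method": "send_rows", "body": {
  "series": [
    [26,0.0003,-0.0015,0,0,0,0.012],
    [26,0.0003,-0.0015,0,0,0,0.012],
    [26,0,0,0,0,0,0]
  ]
}}

```text
time_s: 4.15
tool_pos: [0.4892, 0.1085, 0.1994]
tcp_rot: [179.9, 0.0, -171.8]
contact_force: [-0.4, 6.6, 3.2]
finger_gap: 0.0236
finger_force: 2.9
```

Emit:
{"method": "send_rows", "body": {
  "series": [
    [26,0,-0.001,0,0,0,0],
    [26,0,0,0,0,0,0]
  ]
}}

```text
time_s: 4.32
tool_pos: [0.4892, 0.1081, 0.1994]
tcp_rot: [179.8, 0.0, -171.8]
contact_force: [-0.3, 7.7, 3.4]
finger_gap: 0.0234
finger_force: 3.8
```

Emit:
{"method": "send_rows", "body": {
  "series": [
    [26,0,-0.001,0,0,0,0],
    [26,0,0,0,0,0,0]
  ]
}}

```text
time_s: 4.48
tool_pos: [0.4893, 0.1077, 0.1994]
tcp_rot: [179.7, 0.0, -171.8]
contact_force: [-0.8, 9.2, 2.1]
finger_gap: 0.0239
finger_force: 4.6
```

Emit:
{"method": "send_rows", "body": {
  "series": [
    [26,0,-0.0015,0,0,0,0],
    [26,0,-0.0015,0,0,0,0],
    [26,0,0,0,0,0,0],
    [26,0,0,0,0,0,0]
  ]
}}

```text
time_s: 4.82
tool_pos: [0.4894, 0.1063, 0.1994]
tcp_rot: [179.5, 0.1, -171.9]
contact_force: [0.2, 13.6, 3.5]
finger_gap: 0.0239
finger_force: 6.9
```

Emit:
{"method": "send_rows", "body": {
  "series": [
    [26,0,0,0,0,0,0],
    [26,0,0,0,0,0,0]
  ]
}}

```text
time_s: 4.98
tool_pos: [0.4894, 0.1063, 0.1994]
tcp_rot: [179.6, 0.1, -171.9]
contact_force: [-0.0, 13.5, 2.0]
finger_gap: 0.0238
finger_force: 6.8
```

Blue is pressed home with about 13.5 N read, less 3 N of hinge friction. Now I back off, rise and go above the caddy bar.

Emit:
{"method": "send_rows", "body": {
  "series": [
    [26,0,0.006,0,0,0,0],
    [30,0,0.006,0,0,0,0],
    [33,0,0,0.015,0,0,0],
    [33,0,0,0.035,0,0,0],
    [45,0,0,0.035,0,0,0],
    [45,0,-0.012,0,0,0,-0.11],
    [45,0.002,-0.022,0,0,0,-0.115],
    [45,0.002,-0.025,0,0,0,-0.115],
    [45,0.002,-0.025,0,0,0,-0.115],
    [45,0.002,-0.025,0,0,0,-0.115],
    [45,0.002,-0.025,0,0,0,-0.115],
    [45,0.002,-0.025,0,0,0,-0.115],
    [45,0.002,-0.025,0,0,0,-0.115],
    [45,0.002,-0.025,0,0,0,-0.115],
    [45,0.002,-0.025,0,0,0,-0.115],
    [45,0.002,-0.025,0,0,0,-0.115],
    [45,0.002,-0.025,0,0,0,-0.115],
    [45,0.002,-0.025,0,0,0,-0.115],
    [45,0.002,-0.025,0,0,0,-0.115],
    [45,0.002,-0.016,0,0,0,-0.115]
  ]
}}

```text
time_s: 6.65
tool_pos: [0.5162, -0.2382, 0.2833]
tcp_rot: [-179.8, 0.1, 89.2]
contact_force: [0.8, 0.4, 0.2]
finger_gap: 0.0409
finger_force: 0.0
```

Emit:
{"method": "send_rows", "body": {
  "series": [
    [45,0,0,0,0,0,-0.1],
    [45,0,0,0,0,0,0],
    [45,0,0,0,0,0,0]
  ]
}}

```text
time_s: 6.9
tool_pos: [0.5166, -0.2357, 0.2835]
tcp_rot: [-179.9, 0.0, 84.0]
contact_force: [0.3, 0.3, -0.8]
finger_gap: 0.0408
finger_force: 0.0
```

Run:
```python
from h import *
import pickle
st();c=wrist("w2");pickle.dump(c,open("w2.pkl","wb"))
for p in([.5174,-.2318,.23],[.464,-.2068,.23],[.5688,-.2428,.19],[.5228,-.1884,.23],[.5119,-.2752,.23]):print(np.round(proj(c,p)))
c=r.capture("top");pickle.dump(c,open("top2.pkl","wb"));im=np.array(c["color"])[...,::-1]
cv2.imwrite("pics/t2.png",cv2.resize(im[145:225,155:375],None,fx=3.6,fy=3.6,interpolation=cv2.INTER_CUBIC))
```

```text
{'time_s': np.float64(6.9), 'tool_pos': array([ 0.5166, -0.2357,  0.2835]), 'tcp_rot': array([-1.798673e+02,  1.830000e-02,  8.402880e+01]), 'contact_force': array([ 0.3079,  0.321 , -0.8332]), 'finger_gap': np.float64(0.0408), 'finger_force': np.float64(0.0)}
[255. 200.]
[183. 177.]
[312. 193.]
[256. 145.]
[254. 251.]
```

View pics/w2.png

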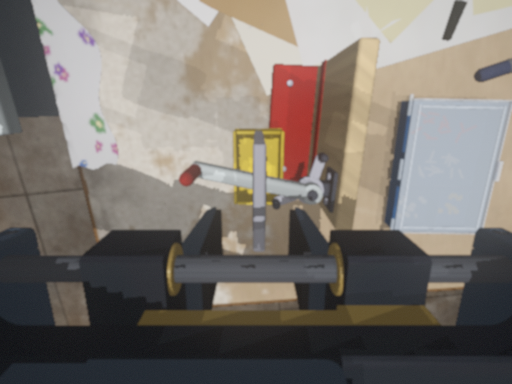

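View pics/t2.png

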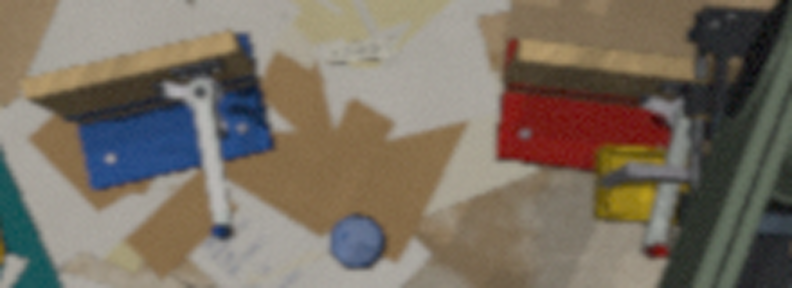

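The wrist view shows the bar at column 259, rows 135–248, parallel to the fingers and about 3 mm off toward the hinge. The top view shows the blue hook swung out with its pin at (222,231). Now I descend and grip.

Emit:
{"method": "send_rows", "body": {
  "series": [
    [45,0.003,0.006,-0.03,0,0,0],
    [45,0,0,-0.03,0,0,0],
    [45,0,0,-0.015,0,0,0],
    [45,0,0,-0.008,0,0,0],
    [45,0,0,0,0,0,0]
  ]
}}

```text
time_s: 7.42
tool_pos: [0.5194, -0.2285, 0.1996]
tcp_rot: [-179.8, -0.1, 84.0]
contact_force: [0.1, 0.1, -0.4]
finger_gap: 0.0414
finger_force: 0.0
```

Run:
```python
from h import *
import pickle
c=pickle.load(open("top2.pkl","rb"))
P=lambda u,v,z:onz(c,155+u/3.6-.4,145+v/3.6-.4,z)[:2]
H=P(203,92,.19);Q=P(222,230,.225);d=Q-H;print(H,Q,np.linalg.norm(d),np.degrees(np.arctan2(d[1],d[0])))
st()
```

```text
[0.59662369 0.12798622] [0.48851037 0.1108119 ] 0.10946893804599248 -170.97370807317162
{'time_s': np.float64(7.4167), 'tool_pos': array([ 0.5194, -0.2285,  0.1996]), 'tcp_rot': array([-1.79796e+02, -5.28000e-02,  8.40081e+01]), 'contact_force': array([ 0.1126,  0.1276, -0.4433]), 'finger_gap': np.float64(0.0414), 'finger_force': np.float64(0.0)}
```

Emit:
{"method": "send_rows", "body": {
  "series": [
    [0,0,0,0,0,0,0],
    [0,0,0,0,0,0,0],
    [0,0,0,0,0,0,0],
    [0,0,0,0,0,0,0],
    [0,0,0,0,0,0,0],
    [0,0,0,0,0,0,0]
  ]
}}

```text
time_s: 7.92
tool_pos: [0.5205, -0.2295, 0.202]
tcp_rot: [179.9, 0.0, 83.9]
contact_force: [-0.4, 0.2, 2.8]
finger_gap: 0.0102
finger_force: 30.0
```

Emit:
{"method": "send_rows", "body": {
  "series": [
    [0,0,0,0.006,0,0,0],
    [0,0,0,0.01,0,0,0],
    [0,0,0,0.012,0,0,0],
    [0,0,0,0.012,0,0,0],
    [0,0,0,0.006,0,0,0],
    [0,0,0,0,0,0,0],
    [0,0,0,0,0,0,0]
  ]
}}

```text
time_s: 8.5
tool_pos: [0.5203, -0.2293, 0.2474]
tcp_rot: [180.0, 0.0, 83.9]
contact_force: [-0.3, -0.3, -2.2]
finger_gap: 0.0095
finger_force: 30.0
```

Emit:
{"method": "send_rows", "body": {
  "series": [
    [0,0,0,0.004,0,0,0],
    [0,-0.008,0.003,0,0,0,0],
    [0,-0.016,0.0055,0,0,0,0],
    [0,-0.016,0.0055,0,0,0,0],
    [0,-0.016,0.0055,0,0,0,0],
    [0,-0.016,0.0055,0,0,0,0],
    [0,-0.016,0.0055,0,0,0,0],
    [0,-0.012,0.004,0,0,0,0],
    [0,-0.006,0.002,0,0,0,0],
    [0,0,0,0,0,0,0]
  ]
}}

```text
time_s: 9.33
tool_pos: [0.413, -0.1923, 0.2514]
tcp_rot: [-180.0, -0.0, 83.9]
contact_force: [-0.2, -0.3, -2.4]
finger_gap: 0.0097
finger_force: 30.0
```

Emit:
{"method": "send_rows", "body": {
  "series": [
    [0,0,0.01,0,0,0,0.01],
    [0,0.001,0.02,0,0,0,0.02],
    [0,0.001,0.025,0,0,0,0.022],
    [0,0.001,0.025,0,0,0,0.022],
    [0,0.001,0.025,0,0,0,0.022],
    [0,0.001,0.025,0,0,0,0.022],
    [0,0.001,0.025,0,0,0,0.022],
    [0,0.001,0.025,0,0,0,0.022],
    [0,0.001,0.025,0,0,0,0.022],
    [0,0.001,0.025,0,0,0,0.022],
    [0,0.001,0.025,0,0,0,0.022],
    [0,0.001,0.022,0,0,0,0.022],
    [0,0.001,0.012,0,0,0,0.012],
    [0,0,0.005,0,0,0,0],
    [0,0,0,0,0,0,0],
    [0,0,0,0,0,0,0]
  ]
}}

```text
time_s: 10.67
tool_pos: [0.4265, 0.1012, 0.2511]
tcp_rot: [-180.0, 0.0, 98.9]
contact_force: [-0.2, -0.1, -2.7]
finger_gap: 0.0097
finger_force: 30.0
```

Run:
```python
from h import *
st();c=wrist("w3")
o=r.observe()["tool_pos"]
for p in([.4885,.1108,.23],[.5966,.128,.19],[o[0],o[1],o[2]-.019+.031-.0]):print(np.round(proj(c,p)))
```

```text
{'time_s': np.float64(10.6667), 'tool_pos': array([0.4265, 0.1012, 0.2511]), 'tcp_rot': array([-1.799824e+02,  2.850000e-02,  9.894550e+01]), 'contact_force': array([-0.1848, -0.0692, -2.7002]), 'finger_gap': np.float64(0.0097), 'finger_force': np.float64(29.9992)}
[346. 220.]
[465. 202.]
[255. 241.]
```

View pics/w3.png

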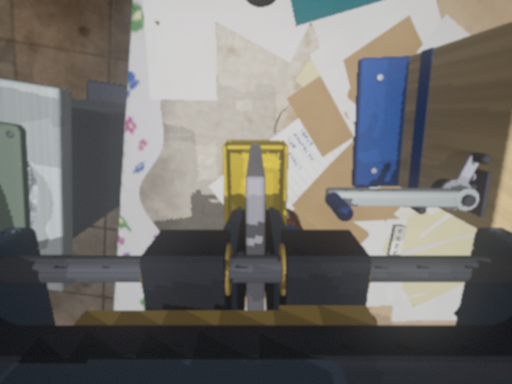

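The wrist view shows the bar vertical at column 256 and the blue arm perpendicular to it, pin at about (343,208). That is well inside the window, so I insert along the arm.

Emit:
{"method": "send_rows", "body": {
  "series": [
    [0,0.008,0.0015,0,0,0,0],
    [0,0.013,0.0022,0,0,0,0],
    [0,0.013,0.0022,0,0,0,0],
    [0,0.013,0.0022,0,0,0,0],
    [0,0.013,0.0022,0,0,0,0],
    [0,0.013,0.0022,0,0,0,0],
    [0,0.013,0.0022,0,0,0,0],
    [0,0.013,0.0022,0,0,0,0],
    [0,0.011,0.0018,0,0,0,0],
    [0,0.005,0.0008,0,0,0,0],
    [0,0,0,0,0,0,0],
    [0,0,0,0,0,0,0]
  ]
}}

```text
time_s: 11.72
tool_pos: [0.5413, 0.1204, 0.2509]
tcp_rot: [-179.9, 0.0, 98.9]
contact_force: [-0.6, -0.9, -2.5]
finger_gap: 0.0098
finger_force: 30.0
```

Emit:
{"method": "send_rows", "body": {
  "series": [
    [0,0,0,-0.01,0,0,0],
    [0,0,0,-0.012,0,0,0],
    [0,0,0,-0.012,0,0,0],
    [0,0,0,-0.006,0,0,0],
    [0,0,0,-0.003,0,0,0],
    [0,0,0,-0.002,0,0,0],
    [0,0,0,0,0,0,0],
    [0,0,0,0,0,0,0]
  ]
}}

```text
time_s: 12.38
tool_pos: [0.5416, 0.1208, 0.2067]
tcp_rot: [179.9, -0.0, 98.9]
contact_force: [0.2, -0.1, -1.8]
finger_gap: 0.0099
finger_force: 30.0
```

Emit:
{"method": "send_rows", "body": {
  "series": [
    [0,0,0,-0.002,0,0,0],
    [0,0,0,-0.001,0,0,0],
    [0,0,0,0,0,0,0]
  ]
}}

```text
time_s: 12.63
tool_pos: [0.5413, 0.1207, 0.2032]
tcp_rot: [180.0, -0.0, 98.9]
contact_force: [-1.1, -0.7, -2.0]
finger_gap: 0.0098
finger_force: 30.0
```

Emit:
{"method": "send_rows", "body": {
  "series": [
    [0,0,0,-0.001,0,0,0],
    [0,0,0,-0.001,0,0,0],
    [0,0,0,0,0,0,0],
    [0,0,0,0,0,0,0]
  ]
}}

```text
time_s: 12.97
tool_pos: [0.5415, 0.1207, 0.202]
tcp_rot: [179.9, -0.0, 98.9]
contact_force: [-1.4, -0.6, 3.7]
finger_gap: 0.0102
finger_force: 30.0
```

Emit:
{"method": "send_rows", "body": {
  "series": [
    [0,0,0,-0.001,0,0,0],
    [0,0,0,0,0,0,0]
  ]
}}

```text
time_s: 13.13
tool_pos: [0.5415, 0.1207, 0.2019]
tcp_rot: [179.9, -0.0, 98.9]
contact_force: [-2.7, -0.9, 8.4]
finger_gap: 0.0098
finger_force: 30.0
```

Emit:
{"method": "send_rows", "body": {
  "series": [
    [10,0,0,0.001,0,0,0],
    [20,0,0,0,0,0,0],
    [30,0,0,0,0,0,0],
    [38,0,0,0,0,0,0],
    [38,0,0,0,0,0,0],
    [38,0,0,0,0,0,0],
    [38,0,0,0,0,0,0],
    [38,0,0,0,0,0,0],
    [38,0,0,0,0,0,0]
  ]
}}

```text
time_s: 13.88
tool_pos: [0.5414, 0.1207, 0.2012]
tcp_rot: [180.0, 0.0, 98.9]
contact_force: [0.5, 0.5, 0.6]
finger_gap: 0.0343
finger_force: 0.0
```

Emit:
{"method": "send_rows", "body": {
  "series": [
    [38,0,0,0.015,0,0,0],
    [38,0,0,0.03,0,0,0],
    [38,0,0,0.03,0,0,0],
    [36,-0.002,-0.012,0,0,0,0.07],
    [36,-0.005,-0.024,0,0,0,0.078],
    [36,-0.0055,-0.024,0,0,0,0.078],
    [36,-0.0055,-0.024,0,0,0,0.078],
    [36,-0.0055,-0.024,0,0,0,0.078],
    [36,-0.0055,-0.024,0,0,0,0.078],
    [36,-0.0055,-0.024,0,0,0,0.078],
    [36,-0.0055,-0.024,0,0,0,0.078],
    [36,-0.0055,-0.024,0,0,0,0.078],
    [36,-0.0055,-0.024,0,0,0,0.078],
    [36,-0.0055,-0.024,0,0,0,0.078],
    [36,-0.0055,-0.024,0,0,0,0.078],
    [36,-0.0055,-0.024,0,0,0,0.078],
    [36,-0.0055,-0.024,0,0,0,0.078],
    [36,-0.0055,-0.024,0,0,0,0.078],
    [36,0,-0.004,0,0,0,0],
    [36,0,0,0,0,0,0]
  ]
}}

```text
time_s: 15.55
tool_pos: [0.4626, -0.2324, 0.2761]
tcp_rot: [180.0, 0.0, 165.3]
contact_force: [-0.3, -0.2, 0.5]
finger_gap: 0.033
finger_force: 0.0
```

Run:
```python
from h import *
st();c=wrist("w4");s=r.capture("scene");t=r.capture("top")
for p in([.467,-.207,.23],[.467,-.207,.19],[.5688,-.2428,.19]):print(np.round(proj(c,p)))
out=np.zeros((590,790,3),np.uint8)
a=np.array(c["color"])[...,::-1][80:320,100:450];out[:240,:350]=a
a=cv2.resize(np.array(t["color"])[...,::-1][145:225,155:375],None,fx=2,fy=2,interpolation=cv2.INTER_CUBIC);out[:160,350:790]=a
a=cv2.resize(np.array(s["color"])[...,::-1][130:270,190:370],None,fx=2.4,fy=2.4,interpolation=cv2.INTER_CUBIC);out[250:250+a.shape[0],:a.shape[1]]=a
cv2.imwrite("pics/m4.png",out)
```

```text
{'time_s': np.float64(15.55), 'tool_pos': array([ 0.4626, -0.2324,  0.2761]), 'tcp_rot': array([1.799813e+02, 2.000000e-03, 1.652762e+02]), 'contact_force': array([-0.3226, -0.2474,  0.5278]), 'finger_gap': np.float64(0.033), 'finger_force': np.float64(0.0)}
[289. 206.]
[284. 191.]
[272. 295.]
```

View pics/m4.png

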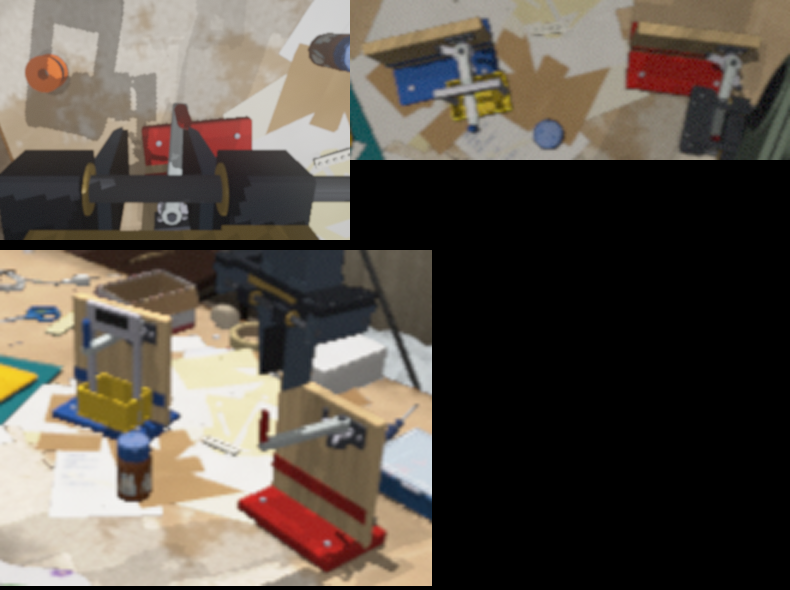

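The mosaic shows the caddy hanging level on the blue arm and the red hook empty. The red pin is at wrist pixel (282,195), about 22 mm in +y from the tool. I'll correct and descend over it.

Emit:
{"method": "send_rows", "body": {
  "series": [
    [36,0.003,0.022,0,0,0,-0.06],
    [36,0,0,0,0,0,0],
    [36,0,0,-0.03,0,0,0],
    [36,0,0,-0.02,0,0,0],
    [36,0,0,-0.015,0,0,0],
    [36,0,0,-0.012,0,0,0],
    [30,0,0,0,0,0,0],
    [26,0,0,0,0,0,0],
    [26,0,0,0,0,0,0]
  ]
}}

```text
time_s: 16.45
tool_pos: [0.4665, -0.2093, 0.2002]
tcp_rot: [-180.0, 0.1, 162.1]
contact_force: [0.0, -0.9, -0.3]
finger_gap: 0.0239
finger_force: 0.0
```

```bash
python3 - <<'E'
from h import *
st()
E
python3 arc.py .5688 -.2428 161 88 18 .4655 -.2105
```

```text
{'time_s': np.float64(16.45), 'tool_pos': array([ 0.4665, -0.2093,  0.2002]), 'tcp_rot': array([-1.799888e+02,  9.430000e-02,  1.621134e+02]), 'contact_force': array([ 0.0225, -0.8891, -0.3453]), 'finger_gap': np.float64(0.0239), 'finger_force': np.float64(0.0)}
[[0.0016, 0.011], [0.0033, 0.0071], [0.0038, 0.0068], [0.0043, 0.0065], [0.0047, 0.0062], [0.0052, 0.0059], [0.0056, 0.0055], [0.0059, 0.0051], [0.0063, 0.0047], [0.0066, 0.0042], [0.0069, 0.0037], [0.0071, 0.0032], [0.0073, 0.0027], [0.0075, 0.0022], [0.0076, 0.0017], [0.0077, 0.0011], [0.0078, 0.0006], [0.0078, 0.0]] turn -0.0708 [ 0.57265639 -0.13236731]
```

Emit:
{"method": "send_rows", "body": {
  "series": [
    [26,0.0014,0.009,0,0,0,-0.0708],
    [26,0.0033,0.0071,0,0,0,-0.0708],
    [26,0.0038,0.0068,0,0,0,-0.0708],
    [26,0.0043,0.0065,0,0,0,-0.0708],
    [26,0.0047,0.0062,0,0,0,-0.0708],
    [26,0.0052,0.0059,0,0,0,-0.0708],
    [26,0.0056,0.0055,0,0,0,-0.0708],
    [26,0.0059,0.0051,0,0,0,-0.0708],
    [26,0.0063,0.0047,0,0,0,-0.0708],
    [26,0.0066,0.0042,0,0,0,-0.0708]
  ]
}}

```text
time_s: 17.28
tool_pos: [0.5132, -0.1494, 0.2006]
tcp_rot: [-179.9, 0.2, 121.3]
contact_force: [-0.8, -3.9, 0.6]
finger_gap: 0.0236
finger_force: 1.7
```

Emit:
{"method": "send_rows", "body": {
  "series": [
    [26,0.0069,0.0037,0,0,0,-0.0708],
    [26,0.0071,0.0032,0,0,0,-0.0708],
    [26,0.0073,0.0027,0,0,0,-0.0708],
    [26,0.0075,0.0022,0,0,0,-0.0708],
    [26,0.0076,0.0017,0,0,0,-0.0708],
    [26,0.0077,0.0011,0,0,0,-0.0708],
    [26,0.005,0.0004,0,0,0,-0.05],
    [26,0.003,0,0,0,0,-0.04],
    [26,0,0,0,0,0,0]
  ]
}}

```text
time_s: 18.03
tool_pos: [0.5656, -0.1338, 0.2003]
tcp_rot: [179.9, 0.1, 92.0]
contact_force: [0.1, -1.2, 0.7]
finger_gap: 0.0238
finger_force: 0.3
```

Emit:
{"method": "send_rows", "body": {
  "series": [
    [26,0.004,-0.0002,0,0,0,-0.035],
    [26,0.004,-0.0003,0,0,0,-0.035],
    [26,0.004,-0.0004,0,0,0,-0.035],
    [26,0,0,0,0,0,0]
  ]
}}

```text
time_s: 18.37
tool_pos: [0.5772, -0.134, 0.2001]
tcp_rot: [180.0, -0.0, 86.0]
contact_force: [-1.6, 0.1, 1.6]
finger_gap: 0.0235
finger_force: 0.7
```

Emit:
{"method": "send_rows", "body": {
  "series": [
    [26,0.002,-0.0003,0,0,0,-0.018],
    [26,0.002,-0.0003,0,0,0,-0.018],
    [26,0,0,0,0,0,0]
  ]
}}

```text
time_s: 18.62
tool_pos: [0.5812, -0.1345, 0.1996]
tcp_rot: [180.0, -0.0, 83.9]
contact_force: [-2.8, 0.2, 1.2]
finger_gap: 0.0238
finger_force: 1.2
```

Emit:
{"method": "send_rows", "body": {
  "series": [
    [26,0.0015,-0.0003,0,0,0,-0.014],
    [26,0.0015,-0.0003,0,0,0,-0.014],
    [26,0,0,0,0,0,0]
  ]
}}

```text
time_s: 18.87
tool_pos: [0.5838, -0.1351, 0.1993]
tcp_rot: [-179.9, -0.0, 82.3]
contact_force: [-4.6, 2.8, 3.2]
finger_gap: 0.0236
finger_force: 2.1
```

Emit:
{"method": "send_rows", "body": {
  "series": [
    [26,0.0015,-0.0001,0,0,0,0],
    [26,0.0015,-0.0001,0,0,0,0],
    [26,0,0,0,0,0,0]
  ]
}}

```text
time_s: 19.12
tool_pos: [0.5851, -0.1351, 0.1991]
tcp_rot: [-179.7, -0.0, 82.3]
contact_force: [-8.7, 3.3, 5.4]
finger_gap: 0.0235
finger_force: 4.1
```

Emit:
{"method": "send_rows", "body": {
  "series": [
    [26,0.0015,-0.0001,0,0,0,0],
    [26,0.001,-0.0001,0,0,0,0],
    [26,0,0,0,0,0,0]
  ]
}}

```text
time_s: 19.37
tool_pos: [0.586, -0.1351, 0.1991]
tcp_rot: [-179.5, -0.0, 82.3]
contact_force: [-11.7, 3.1, 7.1]
finger_gap: 0.0238
finger_force: 5.9
```

Emit:
{"method": "send_rows", "body": {
  "series": [
    [26,0.0015,0,0,0,0,0],
    [26,0,0,0,0,0,0],
    [26,0,0,0,0,0,0],
    [26,0,0,0,0,0,0]
  ]
}}

```text
time_s: 19.7
tool_pos: [0.5866, -0.1351, 0.199]
tcp_rot: [-179.4, -0.0, 82.3]
contact_force: [-13.4, 2.9, 7.4]
finger_gap: 0.0236
finger_force: 6.9
```

Run:
```python
from h import *
st()
```

```text
{'time_s': np.float64(19.7), 'tool_pos': array([ 0.5866, -0.1351,  0.199 ]), 'tcp_rot': array([-1.794165e+02, -1.860000e-02,  8.232210e+01]), 'contact_force': array([-13.3575,   2.8683,   7.4325]), 'finger_gap': np.float64(0.0236), 'finger_force': np.float64(6.856)}
```

Red is pressed home too. Now back off, rise and check.

Emit:
{"method": "send_rows", "body": {
  "series": [
    [26,-0.006,0,0,0,0,0],
    [30,-0.006,0,0,0,0,0],
    [33,0,0,0.01,0,0,0],
    [33,0,0,0.035,0,0,0],
    [33,0,0,0.035,0,0,0],
    [33,-0.03,-0.03,0.03,0,0,0],
    [33,-0.03,-0.03,0.02,0,0,0],
    [33,-0.04,-0.04,0,0,0,0],
    [33,-0.04,-0.04,0,0,0,0],
    [33,-0.04,-0.04,0,0,0,0],
    [33,0,0,0,0,0,0],
    [33,0,0,0,0,0,0]
  ]
}}

```text
time_s: 20.7
tool_pos: [0.4395, -0.2768, 0.3223]
tcp_rot: [179.8, 0.1, 82.1]
contact_force: [0.4, 0.4, 0.9]
finger_gap: 0.0298
finger_force: 0.0
```

Run:
```python
from h import *
st();s=r.capture("scene");t=r.capture("top")
out=np.zeros((590,790,3),np.uint8)
a=cv2.resize(np.array(t["color"])[...,::-1][145:225,155:375],None,fx=3.5,fy=3.5,interpolation=cv2.INTER_CUBIC);out[:280,:770]=a
a=cv2.resize(np.array(s["color"])[...,::-1][130:260,190:370],None,fx=2.3,fy=2.3,interpolation=cv2.INTER_CUBIC);out[285:285+a.shape[0],:a.shape[1]]=a
cv2.imwrite("pics/m5.png",out)
```

```text
{'time_s': np.float64(20.7), 'tool_pos': array([ 0.4395, -0.2768,  0.3223]), 'tcp_rot': array([1.798086e+02, 7.910000e-02, 8.207750e+01]), 'contact_force': array([0.4355, 0.3752, 0.8563]), 'finger_gap': np.float64(0.0298), 'finger_force': np.float64(0.0)}
```

View pics/m5.png

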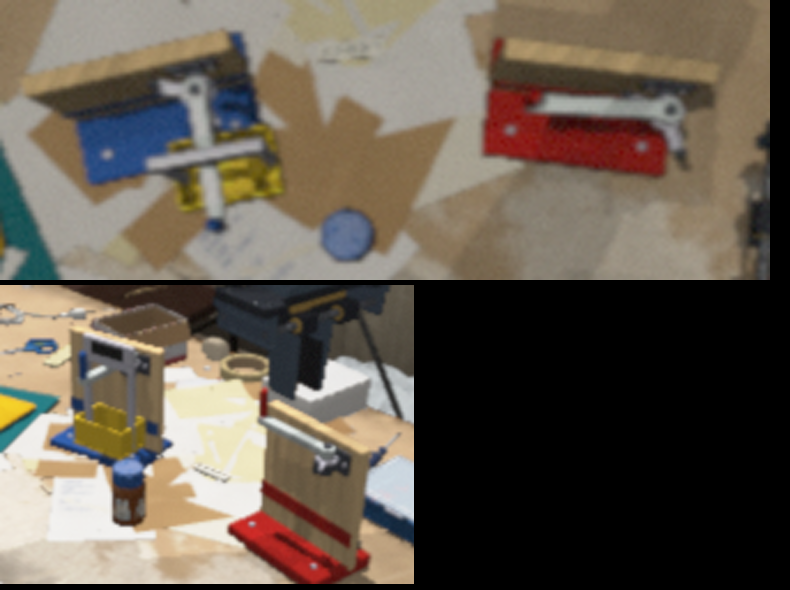

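The picture shows the red hook folded along its board (arm from (672,108) to (530,100)), the caddy hanging from the blue hook, and the gripper clear of everything.

```bash
python3 -c "
from cell import r
print(r.hand_in())"
```

```text
the job is handed in; nothing more can be done
None
```

I handed the job in at about 21 s of the 72 s. The blue hook was swung out and pressed home (about 10 N at the pin), the caddy hangs from it, and the red hook was folded and pressed home (about 10 N). The hand-in returned no verdict.

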